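Seat the level sensor in the reagent bottle

ROBOT

A 6-joint arm with a two-finger parallel gripper is mounted at the origin on the work surface. World frame = base frame: x ahead of the robot, y to its left, z up, the work surface at z = 0. Lengths are in m, angles in rad, forces in N, time in s.
With the tool pointing down it reaches from about 0.3 to 0.875 m from the base axis. Payload 6.4 kg.
Tool frame: the origin (TCP) lies at the very end of the fingers, on their centre line; the grasp point (between the pads) lies 19 mm behind it; z points along the fingers, y is the line along which they close (so a half turn about z gives the same grasp; the last joint's range is limited). The gripper opens to 85 mm and grips with 20 to 120 N. Pads are 22 mm wide; open, the fingers measure 114 mm over their backs; the gripper's body (76 mm by 85 mm) begins 54 mm behind the grasp point. The pads swing forward as they close: fully open they stand 13 mm farther back than shut.
Start: joints at [0.962, 0.181, 1.607, -0, 1.354, -0.206], TCP at [0.225, 0.529, 0.231] pointing down, gripper open.
Joint ranges: [-2.99, 2.99], [-0.89, 2.07], [0.3, 2.58], [-1.14, 4.28], [0, 2.63], [-3.12, 3.12]. Speed limits (rad/s): [2.57, 2.57, 3.01, 3.14, 3.14, 3.14].

INTERFACE

Orientations are given as a unit quaternion [w, x, y, z].
In Python, from bench import ctrl, camera, calibration, order, outline_of gives the robot as it stands.
- The arm moves only by the tool move_arm, never from a script. Its argument "series" is a list that holds one entry, the list of rows, each a list of 5 numbers: the opening, from 0 (shut) to 1 (fully open), then the shift along the tool's x, y, z in mm, then the turn about the tool's z in rad. A call has exactly 10 rows; each row is the pose to reach, as a shift and turn from the pose commanded when the call began, along the tool's axes at that moment; what a row does not reach only later rows make up. A row lasts 1/12 s, in which the tool goes at most 41.7 mm and 7.16 degrees, less where a joint would pass 70% of its speed; a pose out of reach is approached as far as the arm can. A call with a gripper value outside its range is refused whole. The fingers move at their own pace and stop on an object; the grip force is fixed at half the most. Time passes only in rows, so rows that repeat a pose let the fingers close, or fill a call up. It gives the time, the measured TCP pose, the force, the opening and the grip force at its end, in the units of the state.
- ctrl.get_obs(): the state, without advancing time (a new reading comes with each control period).
- camera(name): name is "side" or "top"; returns (picture, depth): 480x640x3 uint8, blue, green, red; 480x640 float32, m along the optical axis (not along the pixel's ray), 0 where there is no reading.
- calibration(name): a dict with "intrinsics" (3x3 intrinsics, pixels), "k1" (the pictures are not rectified: a ray, as slopes to the right and down, at radius r is drawn at 1 + k1 r^2 times it, then the intrinsics apply), "rvec" (rotation vector, rad) and "tvec" (3), from world to camera coordinates, as OpenCV has them. Camera axes: x right, y down, z forward; pixel columns grow to the right and rows downward; lengths in m; the calibration is good to about 2 mm. A picture is of the moment at which its call begins. calibration takes no time and is no camera call.
- order.hand_in(): hands the job in; it is judged then, once.
Trained networks look in the newest picture that a camera, given by its name, has taken for a name from the list of things; names that differ only in an ending like _2 or _b are one class to them, and where a whole thing is asked for, a point or a joint stands for the part that bears it (a point fixed in the world has none). Each returns a list of dicts, best first, with "conf" (0 to 1); they miss things now and then, are a little off and sometimes report something else, mostly with a low value. They report only what shows in the picture. A call takes as long as a camera call. They do not tell look-alikes from the thing itself.
- outline_of(target, camera): "region" (480x640 bool, what is visible of it) and "bbox" ([centre column, centre row, width, height] in pixels, round what is visible of it).
The state is a dict: "time_s": time; "q": joint angles; "dq": joint speeds; "joint_efforts": joint torques, N m; "eef_pos": TCP position; "eef_rot": TCP orientation; "wrist_force": force on the tool from outside, world axes, zero at the start; "torque": the same for the moment, N m; "opening": opening from 0.0 (shut) to 1.0 (fully open); "grasp_force": force on a finger pad.
Only numpy, scipy, OpenCV 4.12 (cv2) and the standard library are available. Lean on these libraries where they do the work, as an engineer would, in place of code of your own. Each camera call takes 0.05 s, during which the arm holds its last target. There are 200 camera calls.

TASK

A fresh reagent bottle has been put into the analyser's bay. Take the level sensor (the one with the tall slim handle) out of the parking rack and seat it fully home and upright in the hole in the open bottle's cap, keeping hold of it until its stem is well inside the hole, then let go. Leave the low blanking plug where it is in the rack.

Things in the scene. Friction and masses are not known exactly. Their poses are not given: they have to be found in the camera images.
- sensor_grip (a point): Level sensor, loose, 70 g, upright in one well of a grey rack 60 mm high. From the foot up: white stem 16 mm thick, 40 mm long, tapered foot; black flange 58 mm across, 6 mm thick, resting on the rack; white round handle 24 mm thick, 60 mm tall. Point: on the axis, near the handle's middle, 81 mm above the foot, 41 mm above the flange's underside, 25 mm below the handle's top. z: up the axis.
- plug_knob (a point): Blanking plug, loose, in the rack's other well, 110 mm from the sensor: same stem and flange, but a low knob 42 mm across, 18 mm tall. Not to be moved. Point: the knob's middle, 15 mm above the flange's underside. The line plug to sensor is the long direction of the fixed rack (210 x 90 mm): fingers closing square to it keep clear of the plug.
- socket_mouth (a point): Centre of the hole's mouth in the flat top of a white ribbed cap (80 mm across) on a square brown bottle, 130 mm above the bench; z up. Blind black-lined hole 36 mm across, 49 mm deep; seated, the sensor's flange rests on the cap, its listed point 41 mm above this one. The bottle is fixed in a clear cradle. A like bottle whose cap has no hole stands at least 130 mm away.
Not all that is in view belongs to the job. Leave any green or pink look-alike of the part that bears sensor_grip alone.

How it is judged:
On the way:
1. the sensor, held in the fingers, has its stem at least 15 mm inside the hole (contact force between the fingers and sensor above 1 N and z of sensor_grip in the frame of socket_mouth between 0.03 and 0.066 m and horizontal distance between sensor_grip and socket_mouth below 0.015 m), for 0.1 s.
At the end, for the whole second after the job is handed in: The sensor stands released and at rest in the open bottle's hole, its flange down on the cap (grip point 36 to 46 mm above the mouth, within 15 mm of its axis), upright within 10 degrees; the blanking plug is within 20 mm of where it started (z of sensor_grip in the frame of socket_mouth between 0.036 and 0.046 m and horizontal distance between sensor_grip and socket_mouth below 0.015 m and angle between sensor_grip's own z axis and vertical below 0.175 rad and linear speed of sensor below 0.02 m/s and distance of plug_knob from where it was at the start of the episode below 0.02 m); the robot touches nothing.
It fails at once if the blanking plug is moved more than 30 mm (distance of plug_knob from where it was at the start of the episode above 0.03 m).
It also fails if it takes over 37 s, if anything falls off the work surface, if the arm or the gripper's body presses on something with over 40 N, if the wrist force passes 120 N, or if a joint passes its speed limit or range.

## Working session

There is one attempt and no reset: what is moved stays moved. The work goes in short steps, Python scripts to look and compute and a tool call to move; the robot and the scene stay as the last step left them, time stands still between calls to the robot, and variables do not carry over. Pictures are saved under pics/ and viewed, at most 10 in all, crops included, and the job is handed in when it is done.

Besides the shell and the picture viewer there is one more tool, called after "Request:" as a command line: name --argument value ..., lists and objects as JSON in quotes. move_arm: Moves the arm, as the interface text tells. Its arguments: {"type":"object","properties":{"series":{"type":"array","items":{"type":"array","items":{"type":"array","items":{"type":"number"}}}}},"required":["series"]}

```bash
mkdir -p pics
cat > h.py <<'E'
import numpy as np, cv2
from bench import ctrl, camera, calibration, order, outline_of
def world(cam,depth,mask=None):
    c=calibration(cam);K=np.array(c["intrinsics"],float);R,_=cv2.Rodrigues(np.array(c["rvec"],float));t=np.array(c["tvec"],float).ravel()
    v,u=np.nonzero((depth>0)&(mask if mask is not None else True))
    x=(u-K[0,2])/K[0,0];y=(v-K[1,2])/K[1,1];a,b=x.copy(),y.copy()
    for _ in range(10):
        s=1+c["k1"]*(a*a+b*b);a,b=x/s,y/s
    z=depth[v,u];P=np.stack([a*z,b*z,z],1)
    return (P-t)@R,u,v
E
python3 - <<'E'
from h import *
for n in("top","side"):
    p,d=camera(n);cv2.imwrite(f"pics/{n}0.png",p);np.save(f"{n}.npy",d)
    c=calibration(n);R,_=cv2.Rodrigues(np.array(c["rvec"]));print(n,"cam at",-R.T@np.array(c["tvec"]).ravel(),"axis",R[2])
    for t in("sensor_grip","plug_knob","socket_mouth"):
        try:
            for o in outline_of(t,n)[:3]:
                P,u,v=world(n,d,o["region"]); print(t,round(o["conf"],2),np.round(o["bbox"]),len(P),np.round(np.median(P,0),3),np.round(np.percentile(P,2,0),3),np.round(np.percentile(P,98,0),3))
        except Exception as e: print(t,e)
o=ctrl.get_obs();print(o["time_s"],o["eef_pos"],o["eef_rot"],o["opening"])
E
```

```text
top cam at [ 0.47541956 -0.00746871  0.87272655] axis [ 0.05519637 -0.00834752 -0.99844062]
sensor_grip 0.91 [366. 174.  31.  30.] 759 [ 0.643 -0.11   0.046] [ 0.622 -0.14  -0.   ] [ 0.676 -0.087  0.112]
sensor_grip 0.71 [385. 246.  34.  29.] 783 [ 0.509 -0.14   0.066] [ 0.484 -0.17   0.062] [ 0.537 -0.118  0.132]
sensor_grip 0.62 [387. 325.  36.  29.] 760 [ 0.37  -0.143  0.046] [ 0.341 -0.175  0.009] [ 0.391 -0.122  0.112]
plug_knob 0.94 [447. 255.  31.  30.] 771 [ 0.494 -0.249  0.081] [ 0.469 -0.279  0.062] [ 0.521 -0.229  0.085]
socket_mouth 0.55 [263. 240.  57.  69.] 3117 [0.516 0.075 0.085] [ 0.464  0.032 -0.001] [0.578 0.125 0.131]
side cam at [ 0.34208814 -0.67208657  0.76579588] axis [ 0.16361174  0.70738751 -0.68762934]
sensor_grip 0.93 [251. 338.  33.  45.] 1096 [ 0.367 -0.155  0.048] [ 0.343 -0.175  0.006] [ 0.393 -0.126  0.113]
sensor_grip 0.82 [409. 295.  32.  43.] 990 [ 0.644 -0.121  0.048] [ 0.622 -0.14  -0.   ] [ 0.679 -0.047  0.111]
sensor_grip 0.58 [338. 310.  32.  41.] 1038 [ 0.509 -0.153  0.068] [ 0.487 -0.172  0.063] [ 0.538 -0.122  0.132]
plug_knob 0.95 [347. 378.  36.  35.] 1024 [ 0.493 -0.262  0.08 ] [ 0.47  -0.28   0.063] [ 0.522 -0.236  0.086]
socket_mouth 0.98 [312. 230.  64.  87.] 3978 [0.515 0.046 0.074] [0.469 0.029 0.002] [0.566 0.114 0.131]
0.4 [0.22534559 0.52892977 0.23114683] [-6.13637531e-05  2.00053293e-01  9.79785006e-01 -1.32186700e-04] 0.9978293371423018
```

View pics/top0.png

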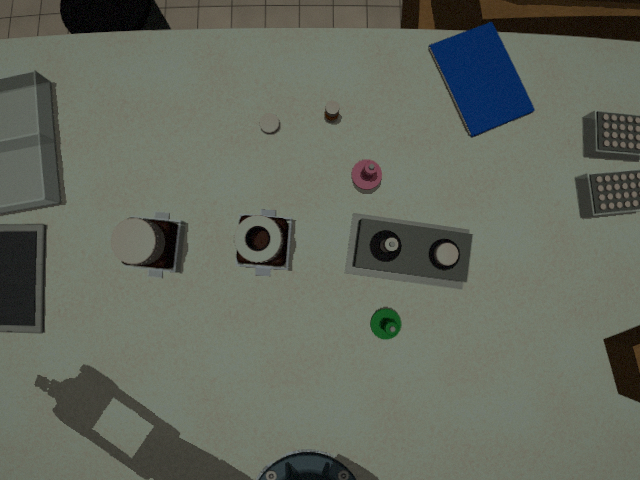

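View pics/side0.png

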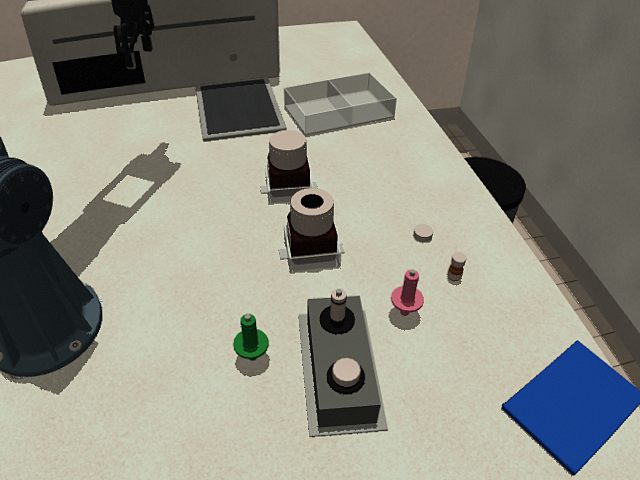

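The top view shows the white sensor's handle at (391,244) in the rack and the plug at (445,254). The open cap is at (263,238) and the closed bottle at (140,241). The pink and green pieces are look-alikes. The side view agrees. Next I'll fit the positions more exactly.

```bash
cat >> h.py <<'E'
from scipy.optimize import least_squares
def circ(P,r=None):
    c,rr=cv2.minEnclosingCircle(P[:,:2].astype(np.float32));return np.round(c,4),round(rr,4)
def near(W,x,y,r,z0,z1): return W[(np.hypot(W[:,0]-x,W[:,1]-y)<r)&(W[:,2]>z0)&(W[:,2]<z1)]
def rim(P):
    h=cv2.convexHull(P[:,:2].astype(np.float32))[:,0]
    f=least_squares(lambda p:np.hypot(h[:,0]-p[0],h[:,1]-p[1])-p[2],[*h.mean(0),.03],loss="soft_l1",f_scale=.001).x
    return np.round(f,4)
E
python3 - <<'E'
from h import *
for n in("top","side"):
    W,u,v=world(n,np.load(n+".npy"))
    for name,x,y,r,z0,z1 in(("flange",.51,-.143,.04,.0635,.07),("handle top",.51,-.143,.03,.12,.14),("handle mid",.51,-.143,.03,.075,.12),("knob top",.495,-.252,.03,.08,.09),("cap top",.515,.075,.055,.127,.135)):
        P=near(W,x,y,r,z0,z1); print(n,name,len(P),np.round(P.mean(0),4),P[:,2].max().round(4),"hull circ",rim(P))
        if name=="cap top":
            c=rim(P)[:2]; Q=P[np.hypot(*(P[:,:2]-c).T)<.03]; d=np.hypot(*(P[:,:2]-c).T); print("  inner edge r",np.percentile(d,[0,1,5,95,100]).round(4))
E
```

```text
top flange 501 [ 0.5098 -0.1415  0.0656] 0.07 hull circ [ 0.5105 -0.1442  0.0284]
top handle top 154 [ 0.5104 -0.1437  0.1264] 0.1353 hull circ [ 0.5106 -0.1443  0.0115]
top handle mid 59 [ 0.5083 -0.1358  0.1004] 0.1196 hull circ [ 0.5107 -0.1442  0.0121]
top knob top 409 [ 0.4948 -0.2524  0.0832] 0.0881 hull circ [ 0.4949 -0.2526  0.0204]
top cap top 1304 [0.5203 0.0808 0.1294] 0.1333 hull circ [0.5205 0.0811 0.0389]
  inner edge r [0.0168 0.0179 0.0194 0.0384 0.0399]
side flange 537 [ 0.5108 -0.151   0.0664] 0.0695 hull circ [ 0.5115 -0.1472  0.0303]
side handle top 168 [ 0.5114 -0.1477  0.1263] 0.1359 hull circ [ 0.5122 -0.1453  0.012 ]
side handle mid 262 [ 0.5099 -0.1528  0.0981] 0.1197 hull circ [ 0.5121 -0.1459  0.0121]
side knob top 521 [ 0.4963 -0.2548  0.0838] 0.087 hull circ [ 0.4967 -0.2537  0.0201]
side cap top 775 [0.5217 0.0793 0.1297] 0.1338 hull circ [0.5218 0.0811 0.0399]
  inner edge r [0.016  0.0174 0.0186 0.0393 0.0418]
```

Request:
move_arm --series '[[[1, -40, -38, 0, 0.1], [1, -80, -76, 0, 0.2], [1, -120, -114, 0, 0.3], [1, -160, -152, 0, 0.4], [1, -200, -190, 0, 0.5], [1, -240, -228, 0, 0.6], [1, -280, -266, 0, 0.7], [1, -305, -295, 0, 0.8], [1, -335, -323, 0, 0.9], [1, -365, -352, 0, 1.0]]]'

```text
time_s: 1.23
eef_pos: [0.3888, 0.1438, 0.2317]
eef_rot: [0.0, 0.647, 0.762, 0.0]
wrist_force: [0.3, 0.6, -0.2]
opening: 1.001
grasp_force: 0.0
```

```bash
cat >> h.py <<'E'
from scipy.spatial.transform import Rotation as Ro
def go(x,y,z,ang=None):
    o=ctrl.get_obs();w,a,b,c=o["eef_rot"];R=Ro.from_quat([a,b,c,w]).as_matrix()
    d=R.T@(np.array([x,y,z])-o["eef_pos"])*1000
    ya=np.arctan2(R[1,1],R[0,1]);t=None if ang is None else (ya-np.radians(ang)+np.pi/2)%np.pi-np.pi/2
    print("t",o["time_s"],"pos",np.round(o["eef_pos"],4),"tilt",np.round(R[:,2],3),"yang",np.degrees(ya).round(1),"-> shift",d.round(1),"turn",t,"q",np.round(o["q"],2),"f",np.round(o["wrist_force"],1),o["opening"],o["grasp_force"])
E
python3 -c "
from h import *
go(.511,-.1447,.231,-8.1)"
```

```text
t 1.2333 pos [0.3888 0.1438 0.2317] tilt [ 0.001  0.    -1.   ] yang 9.4 -> shift [-304.5   73.6    0.8] turn 0.3047043551664381 q [ 0.07 -0.2   1.99  0.    1.36 -0.1 ] f [ 0.3  0.6 -0.2] 1.0014412308682485 0.0
```

Request:
move_arm --series '[[[1, -38, 9, 0, 0.04], [1, -76, 18, 0, 0.08], [1, -114, 27, 0, 0.12], [1, -152, 37, 0, 0.16], [1, -190, 46, 0, 0.2], [1, -228, 55, 0, 0.24], [1, -266, 64, 0, 0.28], [1, -304, 73.5, 0, 0.305], [1, -304, 73.5, 0, 0.305], [1, -304, 73.5, 0, 0.305]]]'

```text
time_s: 2.07
eef_pos: [0.5119, -0.1436, 0.2308]
eef_rot: [-0.0, 0.755, 0.656, -0.0]
wrist_force: [-1.4, 1.1, -0.3]
opening: 1.001
grasp_force: 0.0
```

```bash
python3 -c "
from h import *
go(.511,-.1447,.085,-8.1)
p,d=camera('side');cv2.imwrite('pics/s1.png',p[140:440,160:560])"
```

```text
t 2.0667 pos [ 0.5119 -0.1436  0.2308] tilt [-0.001  0.    -1.   ] yang -8.0 -> shift [ -1.3  -0.6 145.8] turn 0.0013750486960026898 q [-0.5   0.08  1.72  0.    1.34 -0.36] f [-1.4  1.1 -0.3] 1.000888330402831 0.0
```

View pics/s1.png

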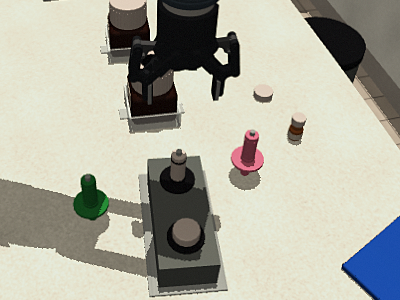

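The open fingers are above the sensor, at about (180,80) in the crop with the handle at (178,165), and they straddle it along x. The way down is clear. Next: descend.

Request:
move_arm --series '[[[1, -1, 0, 25, 0], [1, -1, 0, 50, 0], [1, -1, -0.5, 75, 0], [1, -1, -0.5, 100, 0], [1, -1, -0.5, 120, 0], [1, -1, -0.5, 135, 0], [1, -1, -0.5, 144, 0], [1, -1, -0.5, 146, 0], [1, -1, -0.5, 146, 0], [0.8, -1, -0.5, 146, 0]]]'

```text
time_s: 2.95
eef_pos: [0.5118, -0.1426, 0.0864]
eef_rot: [0.001, 0.754, 0.657, 0.0]
wrist_force: [1.3, 0.1, 0.1]
opening: 0.879
grasp_force: 0.0
```

Request:
move_arm --series '[[[0, 0, 0, 0, 0], [0, 0, 0, 0, 0], [0, 0, 0, 0, 0], [0, 0, 0, 0, 0], [0, 0, 0, 0, 0], [0, 0, 0, 0, 0], [0, 0, 0, 0, 0], [0, 0, 0, 0, 0], [0, 0, 0, 0, 0], [0, 0, 0, 0, 0]]]'

```text
time_s: 3.78
eef_pos: [0.5116, -0.143, 0.0859]
eef_rot: [0.0, 0.754, 0.657, 0.0]
wrist_force: [-0.6, 0.2, 4.4]
opening: 0.266
grasp_force: 58.6
```

```bash
python3 -c "
from h import *
go(.521,.081,.23)
p,d=camera('side');cv2.imwrite('pics/s2.png',p[140:440,160:560])"
```

```text
t 3.7833 pos [ 0.5116 -0.143   0.0859] tilt [ 0.001 -0.001 -1.   ] yang -7.8 -> shift [ 223.1  -21.1 -144.2] turn None q [-0.5   0.27  1.83 -0.    1.05 -0.36] f [-0.6  0.2  4.4] 0.2658077068781695 58.59615683555603
```

View pics/s2.png

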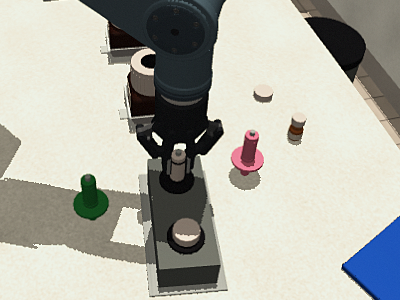

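The fingers hold the handle (opening 0.27, about 23 mm, 59 N). Next: lift straight up.

Request:
move_arm --series '[[[0, 0, 0, -8, 0], [0, 0, 0, -20, 0], [0, 0, 0, -36, 0], [0, 0, 0, -54, 0], [0, 0, 0, -74, 0], [0, 0, 0, -94, 0], [0, 0, 0, -114, 0], [0, 0, 0, -132, 0], [0, 0, 0, -144, 0], [0, 0, 0, -150, 0]]]'

```text
time_s: 4.67
eef_pos: [0.5119, -0.1431, 0.2379]
eef_rot: [0.002, 0.754, 0.657, 0.001]
wrist_force: [-0.7, 0.0, -1.1]
opening: 0.268
grasp_force: 58.7
```

Request:
move_arm --series '[[[0, 15, -1, 0, 0], [0, 42, -4, 0, 0], [0, 70, -7, 0, 0], [0, 98, -9, 0, 0], [0, 126, -12, 0, 0], [0, 154, -15, 0, 0], [0, 182, -17, 0, 0], [0, 205, -19, 0, 0], [0, 219, -21, 0, 0], [0, 223, -21, 0, 0]]]'

```text
time_s: 5.5
eef_pos: [0.52, 0.0833, 0.2346]
eef_rot: [-0.001, 0.753, 0.658, -0.0]
wrist_force: [-0.4, 0.7, -0.5]
opening: 0.265
grasp_force: 58.7
```

Request:
move_arm --series '[[[0, 0, 0, 0, 0], [0, 0, 0, 0, 0], [0, 0, 0, 0, 0], [0, 0, 0, 0, 0], [0, 0, 0, 0, 0], [0, 0, 0, 0, 0], [0, 0, 0, 0, 0], [0, 0, 0, 0, 0], [0, 0, 0, 0, 0], [0, 0, 0, 0, 0]]]'

```text
time_s: 6.33
eef_pos: [0.5208, 0.081, 0.2353]
eef_rot: [0.0, 0.754, 0.657, 0.0]
wrist_force: [-0.2, -1.0, -0.2]
opening: 0.266
grasp_force: 58.7
```

Run:
```python
from h import *
p,d=camera('side');cv2.imwrite('pics/s3.png',cv2.resize(p[60:320,200:460],None,fx=2,fy=2));go(.521,.081,.19)
for o in outline_of("sensor_grip","side"): print(o["conf"],o["bbox"])
W,u,v=world('side',d)
o=ctrl.get_obs()["eef_pos"]
for z in np.arange(.15,.235,.005):
    P=near(W,o[0],o[1],.04,z,z+.005); 
    if len(P)>5: print(z.round(3),len(P),np.percentile(P,[2,98],0)[:,:2].round(4).tolist())
```

```text
t 6.3833 pos [0.5208 0.081  0.2353] tilt [ 0. -0. -1.] yang -7.8 -> shift [-0.   0.2 45.3] turn None q [-0.07  0.07  1.72 -0.    1.35  0.07] f [ 0.2 -1.2 -1.4] 0.2639563059757392 58.72455060482025
0.84 [251.7, 339.1, 34.2, 45.0]
0.74 [312.5, 156.2, 28.6, 56.3]
0.57 [407.5, 294.8, 32.7, 41.2]
0.17 6 [[0.5133, 0.0723], [0.522, 0.0812]]
0.175 18 [[0.513, 0.0702], [0.526, 0.0812]]
0.18 25 [[0.5136, 0.0714], [0.5262, 0.0807]]
0.185 18 [[0.5126, 0.0709], [0.5265, 0.0811]]
0.19 10 [[0.514, 0.0711], [0.5256, 0.0763]]
0.205 7 [[0.4931, 0.0521], [0.5302, 0.0812]]
0.21 189 [[0.4935, 0.0508], [0.5473, 0.0983]]
0.215 238 [[0.4941, 0.0512], [0.5464, 0.0992]]
0.22 40 [[0.5088, 0.0672], [0.5314, 0.079]]
0.225 32 [[0.5098, 0.0674], [0.5309, 0.0777]]
0.23 31 [[0.5088, 0.0666], [0.5306, 0.0781]]
```

View pics/s3.png

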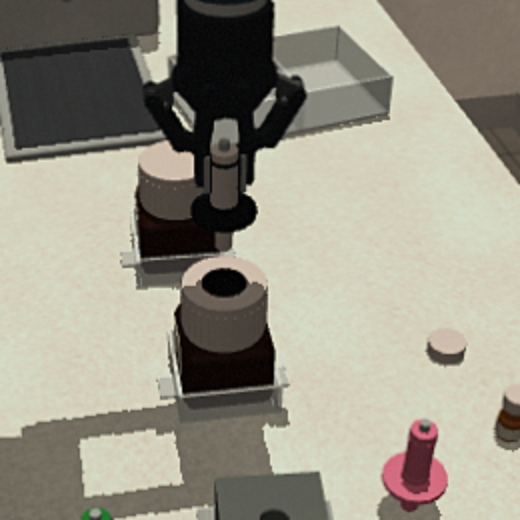

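The side view shows the sensor upright in the fingers, with its flange at (224,210) in the crop above the hole at (224,283). The depth puts its axis about 2 mm short in y, so I'll correct that and lower it.

Request:
move_arm --series '[[[0, 1.8, 0.8, 5, 0], [0, 1.8, 0.8, 14, 0], [0, 1.8, 0.8, 24, 0], [0, 1.8, 0.8, 34, 0], [0, 1.8, 0.8, 44, 0], [0, 1.8, 0.8, 54, 0], [0, 1.8, 0.8, 63, 0], [0, 1.8, 0.8, 70, 0], [0, 1.8, 0.8, 74, 0], [0, 1.8, 0.8, 75, 0]]]'

```text
time_s: 7.27
eef_pos: [0.5213, 0.0827, 0.1592]
eef_rot: [-0.001, 0.754, 0.657, -0.001]
wrist_force: [-0.2, -0.3, -0.5]
opening: 0.265
grasp_force: 58.7
```

Request:
move_arm --series '[[[0, 0, 0, 1, 0], [0, 0, 0, 2, 0], [0, 0, 0, 3, 0], [0, 0, 0, 4, 0], [0, 0, 0, 4, 0], [0, 0, 0, 4, 0], [0, 0, 0, 4, 0], [0, 0, 0, 4, 0], [0, 0, 0, 4, 0], [0, 0, 0, 4, 0]]]'

```text
time_s: 8.1
eef_pos: [0.5219, 0.0827, 0.1563]
eef_rot: [0.0, 0.754, 0.657, 0.0]
wrist_force: [-0.6, 0.2, -0.7]
opening: 0.267
grasp_force: 58.7
```

Run:
```python
from h import *
p,d=camera('side');cv2.imwrite('pics/s4.png',cv2.resize(p[60:320,200:460],None,fx=2,fy=2));go(.521,.081,.156)
W,u,v=world('side',d)
P=near(W,.521,.081,.031,.132,.14);print(np.percentile(P,[2,50,98],0).round(4))
```

```text
t 8.15 pos [0.5219 0.0827 0.1564] tilt [ 0. -0. -1.] yang -7.8 -> shift [-1.8 -0.7  0.4] turn None q [-0.07  0.16  1.79 -0.    1.19  0.07] f [ 0.2  0.6 -0.9] 0.26611180553864106 58.72016429901123
[[0.4946 0.0527 0.1329]
 [0.5178 0.0707 0.136 ]
 [0.5484 0.099  0.1388]]
```

View pics/s4.png

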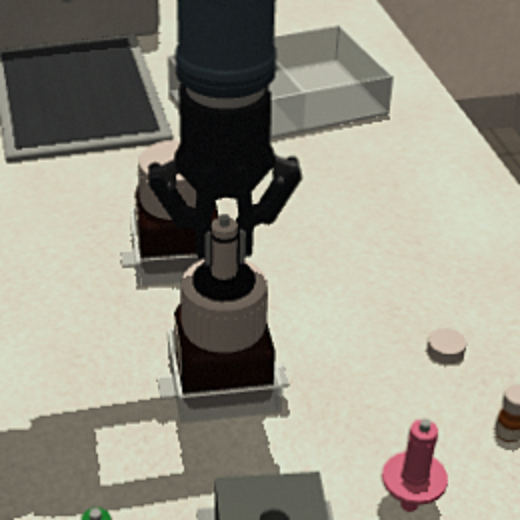

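The picture shows the flange at (224,280) in the crop, lying on the cap and concentric with it, with the sensor upright. Next: release and back off upward.

Request:
move_arm --series '[[[0.3, 0, 0, 0.5, 0], [0.35, 0, 0, 0.5, 0], [0.4, 0, 0, 0.5, 0], [0.5, 0, 0, 0.5, 0], [0.7, 0, 0, 0.5, 0], [1, 0, 0, 0.5, 0], [1, 0, 0, 0.5, 0], [1, 0, 0, 0.5, 0], [1, 0, 0, 0.5, 0], [1, 0, 0, 0.5, 0]]]'

```text
time_s: 8.98
eef_pos: [0.5219, 0.0827, 0.1558]
eef_rot: [-0.0, 0.754, 0.657, 0.0]
wrist_force: [-0.2, 0.2, -0.0]
opening: 1.002
grasp_force: 0.0
```

Request:
move_arm --series '[[[1, 0, 0, -5, 0], [1, 0, 0, -15, 0], [1, 0, 0, -30, 0], [1, 0, 0, -45, 0], [1, 0, 0, -60, 0], [1, 0, 0, -75, 0], [1, 0, 0, -90, 0], [1, 0, 0, -105, 0], [1, 0, 0, -115, 0], [1, 0, 0, -120, 0]]]'

```text
time_s: 9.82
eef_pos: [0.5227, 0.0827, 0.2783]
eef_rot: [0.001, 0.754, 0.657, 0.001]
wrist_force: [0.1, 0.2, -0.0]
opening: 0.997
grasp_force: 0.0
```

Request:
move_arm --series '[[[1, 0, 0, 0, 0], [1, 0, 0, 0, 0], [1, 0, 0, 0, 0], [1, 0, 0, 0, 0], [1, 0, 0, 0, 0], [1, 0, 0, 0, 0], [1, 0, 0, 0, 0], [1, 0, 0, 0, 0], [1, 0, 0, 0, 0], [1, 0, 0, 0, 0]]]'

```text
time_s: 10.65
eef_pos: [0.5219, 0.0827, 0.2758]
eef_rot: [-0.0, 0.754, 0.657, -0.0]
wrist_force: [0.5, -0.7, -0.3]
opening: 1.0
grasp_force: 0.0
```

Run:
```python
from h import *
p,d=camera('side');cv2.imwrite('pics/s5.png',cv2.resize(p[60:440,200:460],None,fx=1.5,fy=1.5));go(.521,.081,.156)
W,u,v=world('side',d)
for z0,z1,r in((.1325,.14,.032),(.145,.185,.02),(.185,.21,.02)):
    P=near(W,.521,.081,r,z0,z1);print(np.percentile(P,[2,50,98],0).round(4).tolist(),rim(P))
print(rim(near(W,.495,-.252,.03,.08,.09)))
```

```text
t 10.7 pos [0.5219 0.0827 0.2758] tilt [ 0. -0. -1.] yang -7.8 -> shift [ -1.8  -0.6 119.8] turn None q [-0.07  0.04  1.67 -0.    1.43  0.07] f [-0.  -0.7  0.1] 1.0033099626517172 0.0
[[0.4951, 0.0527, 0.133], [0.5168, 0.0715, 0.1357], [0.5477, 0.1035, 0.1394]] [0.5213 0.0798 0.0289]
[[0.5104, 0.0673, 0.1457], [0.5196, 0.0716, 0.1651], [0.5327, 0.0791, 0.1843]] [0.5212 0.0788 0.0118]
[[0.5104, 0.0682, 0.1856], [0.5199, 0.076, 0.195], [0.5317, 0.0889, 0.2037]] [0.521  0.0797 0.0121]
[ 0.4969 -0.2537  0.0201]
```

View pics/s5.png

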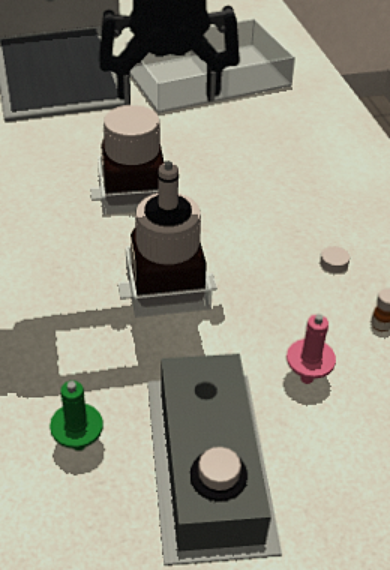

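The sensor stands upright in the open cap at (168,205), with its flange flat on the cap. The plug is unmoved at (219,470), and the gripper is clear.

```bash
python3 -c "
from bench import order
print(order.hand_in())"
```

```text
the job is handed in; nothing more can be done
None
```

The level sensor is seated upright in the open bottle's cap and released, the blanking plug has not moved, and the job was handed in at about 10.7 s; the hand-in returned no verdict.

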